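# Weigh two staple canisters, keep the full one

## Task

Stand the two look-alike staple canisters on opposite pans of the balance, let go and let it tip; then take the canister on the side that dropped and seat it upright, fully down, in the round well of the wooden keeper block, leaving the other standing on its pan. The block may be anywhere along its short rail, so feel for the well with a light touch: never press hard with a canister on the balance or the block, and leave everything else where it is.

Things in the scene. Friction and masses are not known exactly. Their poses are not given: they have to be found in the camera images.
- can_a_mid (a point): centre (half-way up, z axis up along the can) of one of two look-alike sealed aluminium staple canisters with an orange band and black cap: upright cylinder 40 mm across, 70 high. One is full, the other part used; the full one weighs 270 to 370 g, the other 140 to 200 g; which is which cannot be seen. Its load sits loosely inside with about 2 mm of play
- can_b_mid (a point): the same for the other canister
- can_a: the first canister, origin at the centre of its underside
- can_b: the second canister, likewise
- balance: green base of a pivot balance, 100 x 130 mm, fixed to the bench; origin at the centre of its underside; the beam lies along its own y axis, 45 mm above the bench and pivots about its own x axis
- beam (a joint): tilt of the balance beam, rad: 0 level, +0.1 its -y (right) pan fully down, -0.1 its +y (left) pan fully down. A weak spring levels it when empty; a single canister takes it all the way down, as does the heavier of two. Damped, takes about 1 s to tip
- pan_left (a point): centre of the top of the flat round steel pan at the +y end of the beam, 68 mm across, 110 mm from the pivot; about 57 mm above the bench when level, 11 mm up or down at the ends of the swing. Pans tilt with the beam
- pan_right (a point): the same for the pan at the -y end
- keeper: steel rail fixed to the bench, origin under keeper_mark at bench height; x axis = sliding direction, red end bar at -x. On it a wooden block (100 mm along x, 80 across, flat top 45 mm above the bench, from 64 mm before to 36 mm beyond the well's centre) slides stiffly: about 10 N shifts it
- keeper_mark (a point): fixed reference point on the rail's axis, 45 mm above the bench, level with the block's top. The block's round well (43 mm bore, 20 mm deep, floor 25 mm above the bench, 1.5 mm bevel) is centred on the rail's axis 4 to 28 mm from here towards the keeper's +x; that distance is not reported
- tape_grey: bystander: roll of grey tape, 96 mm across, 48 high
- tape_small: bystander: small roll of clear tape, 52 mm across, 18 high
- spool: bystander: white spool of thread, 56 mm across, 90 high
- tub: bystander: clear plastic tub, 100 x 140 x 50 mm
- driver: bystander: screwdriver lying flat
- stapler: bystander: black desk stapler, 220 mm long, 85 high
- offcut: bystander: wooden offcut 90 x 50 x 30 mm
There are look-alikes about, which are no part of the job. Leave any turquoise look-alike of the keeper alone.

How it is judged:
On the way:
1. the canisters stand on opposite pans, untouched, and the beam has come to rest fully tipped ((((distance between can_a_mid and pan_left below 0.055 m and angle between can_a_mid's own z axis and vertical below 0.25 rad and horizontal distance between can_a_mid and pan_left below 0.022 m and contact force between can_a and balance above 0.3 N) and (distance between can_b_mid and pan_right below 0.055 m and angle between can_b_mid's own z axis and vertical below 0.25 rad and horizontal distance between can_b_mid and pan_right below 0.022 m and contact force between can_b and balance above 0.3 N)) or ((distance between can_b_mid and pan_left below 0.055 m and angle between can_b_mid's own z axis and vertical below 0.25 rad and horizontal distance between can_b_mid and pan_left below 0.022 m and contact force between can_b and balance above 0.3 N) and (distance between can_a_mid and pan_right below 0.055 m and angle between can_a_mid's own z axis and vertical below 0.25 rad and horizontal distance between can_a_mid and pan_right below 0.022 m and contact force between can_a and balance above 0.3 N))) and (value of joint beam above 0.085 rad or value of joint beam below -0.085 rad) and velocity of joint beam between -0.1 and 0.1 rad/s and contact force between the arm and anything else below 0.1 N), for 0.3 s.
At the end, for the whole second after the job is handed in: The heavier canister stands upright (within 0.1 rad) and at rest in the keeper's well, within 3 mm of its floor and bearing on it with its full weight (over 2.3 N, which the lighter cannot do); the lighter one stands at rest on its pan, within 22 mm of the pan's centre ((((z of can_a_mid in the frame of keeper below 0.063 m and horizontal distance between can_a_mid and keeper_mark below 0.036 m and angle between can_a_mid's own z axis and vertical below 0.1 rad) and contact force between can_a and keeper above 2.3 N and ((distance between can_b_mid and pan_left below 0.055 m and angle between can_b_mid's own z axis and vertical below 0.25 rad and horizontal distance between can_b_mid and pan_left below 0.022 m and contact force between can_b and balance above 0.3 N) or (distance between can_b_mid and pan_right below 0.055 m and angle between can_b_mid's own z axis and vertical below 0.25 rad and horizontal distance between can_b_mid and pan_right below 0.022 m and contact force between can_b and balance above 0.3 N)) and linear speed of each of can_a, can_b below 0.02 m/s) or ((z of can_b_mid in the frame of keeper below 0.063 m and horizontal distance between can_b_mid and keeper_mark below 0.036 m and angle between can_b_mid's own z axis and vertical below 0.1 rad) and contact force between can_b and keeper above 2.3 N and ((distance between can_a_mid and pan_left below 0.055 m and angle between can_a_mid's own z axis and vertical below 0.25 rad and horizontal distance between can_a_mid and pan_left below 0.022 m and contact force between can_a and balance above 0.3 N) or (distance between can_a_mid and pan_right below 0.055 m and angle between can_a_mid's own z axis and vertical below 0.25 rad and horizontal distance between can_a_mid and pan_right below 0.022 m and contact force between can_a and balance above 0.3 N)) and linear speed of each of can_b, can_a below 0.02 m/s))); the robot touches nothing.
It fails at once if a canister pressed on the balance with more than 20 N (contact force between any of can_a, can_b and balance above 20 N).
It fails at once if a canister pressed on the keeper with more than 25 N (contact force between any of can_a, can_b and keeper above 25 N).
It fails at once if a bystander moved more than 30 mm (distance of any of tape_grey, tape_small, spool, tub, driver, stapler, offcut from where it was at the start of the episode above 0.03 m).
It also fails if it takes over 72 s, if anything falls off the work surface, if the arm or the gripper's body presses on something with over 40 N, if the wrist force passes 120 N, or if a joint passes its speed limit or range.

## Robot

A 6-joint arm with a two-finger parallel gripper is mounted at the origin on the work surface. World frame = base frame: x ahead of the robot, y to its left, z up, the work surface at z = 0. Lengths are in m, angles in rad, forces in N, time in s.
With the tool pointing down it reaches from about 0.3 to 0.85 m from the base axis. Payload 4.2 kg.
Tool frame: the origin (TCP) lies on the centre line of the jaws, within the pads' length; the fingertips stand 22 mm ahead of it and the grasp point (between the pads) lies 3 mm ahead of it; z points along the fingers, y is the line along which they close (so a half turn about z gives the same grasp; the last joint's range is limited). The gripper opens to 91 mm and grips with 3 to 60 N. Pads are 32 mm wide; open, the fingers measure 118 mm over their backs; the gripper's body (76 mm by 178 mm) begins 60 mm behind the grasp point.
Start: joints at [-0.02, 0.32, 1.565, -0, 1.257, -0.02], TCP at [0.575, 0, 0.236] pointing down, gripper open.
Joint ranges: [-3.11, 3.11], [-0.84, 2.01], [0.21, 2.61], [-1.34, 4.49], [0.05, 2.63], [-2.56, 2.56]. Speed limits (rad/s): [2.57, 2.57, 3.14, 3.14, 3.14, 3.14].

## Interface

Orientations are given as a unit quaternion [w, x, y, z].
In Python, from rig import read_state, optics, job gives the robot as it stands. The module is installed in compiled form; this text tells all that it offers.
- The arm moves only by the shell command python3 -m creep 'ROWS' [FORCE]. ROWS is JSON, a list of rows, each an object of numbers: "wx", "wy", "wz": the turn, a rotation vector about the world's x, y, z in degrees; "tx", "ty", "tz": the shift along the world's x, y, z in m; "gripper": the opening, from 0 (shut) to 1 (fully open). In form: [{"wx": .., "wy": .., "wz": .., "tx": .., "ty": .., "tz": .., "gripper": ..}, ...]. A call has 1 to 10 rows; each row is the pose to reach, as a shift and turn from the pose commanded when the call began; what a row does not reach only later rows make up. A row lasts 1/8 s, in which the tool goes at most 62.5 mm and 10.7 degrees, less where a joint would pass 70% of its speed; a pose out of reach is approached as far as the arm can. A call with a gripper value outside its range is refused whole. The fingers move at their own pace and stop on an object; FORCE is the grip in N (left out, the last holds). Time passes only in rows, so rows that repeat a pose let the fingers close. It gives the time, the measured TCP pose, the force, the opening and the grip force at its end, in the units of the state.
- read_state(): the state, without advancing time (a new reading comes with each control period).
- optics.get_image(name): name is "scene" or "side" or "wrist"; returns (picture, depth): 420x560x3 uint8, red, green, blue; 420x560 float32, m along the optical axis (not along the pixel's ray), 0 where there is no reading.
- optics.get_calibration(name): a dict with "intrinsics" (3x3 intrinsics, pixels), "position" and "attitude" of the camera in the world. Camera axes: x right, y up, looking along -z (the intrinsics and any distortion apply to the point x, -y, -z); pixel columns grow to the right and rows downward; lengths in m; the calibration is good to about 2 mm. The wrist camera is an equidistant fisheye: a pixel r from the principal point sees the ray r / f radians off the axis. A picture is of the moment at which its call begins: read the wrist's pose just before it. get_calibration takes no time and is no camera call; for the wrist camera it gives the pose at the moment of the call.
- job.hand_in(): hands the job in; it is judged then, once.
The state is a dict: "clock": time; "joints": joint angles; "joint_velocities": joint speeds; "effort": joint torques, N m; "tool_pos": TCP position; "tcp_rot": TCP orientation; "ft_force": force on the tool from outside, world axes, zero at the start; "moment": the same for the moment, N m; "grip_width": finger opening in m; "grip_force": force on a finger pad.
Only numpy, scipy, OpenCV 4.12 (cv2) and the standard library are available. Lean on these libraries where they do the work, as an engineer would, in place of code of your own. Each camera call takes 0.05 s, during which the arm holds its last target. There are 200 camera calls.

## Working session

There is one attempt and no reset: what is moved stays moved. The work goes in short steps, Python scripts to look and compute and a shell command to move; the robot and the scene stay as the last step left them, time stands still between calls to the robot, and variables do not carry over. Pictures are saved under pics/ and viewed, at most 10 in all, crops included, and the job is handed in when it is done.

```bash
mkdir -p pics; cat > h.py <<'E'
import numpy as np, cv2
from rig import read_state, optics, job
from scipy.spatial.transform import Rotation as R
def rot(a):
    a=np.array(a,float)
    return a if a.shape==(3,3) else R.from_quat([a[1],a[2],a[3],a[0]]).as_matrix()
def snap(n,f):
    c=optics.get_calibration(n); p,d=optics.get_image(n)
    cv2.imwrite(f'pics/{f}.png',cv2.cvtColor(p,cv2.COLOR_RGB2BGR)); np.savez(f'pics/{f}.npz',p=p,d=d,K=c['intrinsics'],t=c['position'],q=c['attitude'],fish=(n=='wrist'))
def ray(f,u,v):
    z=np.load(f'pics/{f}.npz');K=z['K'];x=(u-K[0,2])/K[0,0];y=(v-K[1,2])/K[1,1]
    if z['fish']:
        r=np.hypot(x,y)+1e-12; x,y=x/r*np.tan(r),y/r*np.tan(r)
    return z['t'],rot(z['q'])@np.array([x,-y,-1.]),z['d']
def pt(f,u,v):
    t,r,d=ray(f,u,v); return t+r*d[int(v),int(u)]
def atz(f,u,v,h):
    t,r,d=ray(f,u,v); return t+r*(h-t[2])/r[2]
E
python3 - <<'E'
from h import *
for n in('scene','side'):
    snap(n,n+'0'); c=optics.get_calibration(n); print(n,c)
print(read_state())
E
```

```text
scene {'intrinsics': array([[418.90965202,   0.        , 284.30361083],
       [  0.        , 418.90965202, 202.56812514],
       [  0.        ,   0.        ,   1.        ]]), 'position': array([ 1.25906023, -0.04245594,  0.94228176]), 'attitude': array([0.64065952, 0.23714462, 0.24545464, 0.68780071])}
side {'intrinsics': array([[443.82632664,   0.        , 284.36298902],
       [  0.        , 443.82632664, 207.8181927 ],
       [  0.        ,   0.        ,   1.        ]]), 'position': array([-0.05381371, -0.89352271,  0.71049323]), 'attitude': array([ 0.82870572,  0.45520085, -0.15261259, -0.28766024])}
{'clock': 0.1, 'joints': array([-2.00475784e-02,  3.20272319e-01,  1.56550408e+00,  9.00580205e-06,
        1.25741160e+00, -2.00062481e-02]), 'joint_velocities': array([-5.66254475e-05, -2.63289295e-03, -1.68768021e-03, -1.70681778e-03,
        1.50168611e-03, -1.20014848e-03]), 'effort': array([ 5.01049108e-04, -4.13330913e+01, -2.32510239e+01,  7.29743019e-02,
        4.21804120e-02, -4.88014211e-05]), 'tool_pos': array([ 5.74605973e-01, -1.60027385e-05,  2.35199411e-01]), 'tcp_rot': array([-5.78187726e-04,  7.07122153e-01,  7.07090960e-01, -5.49542199e-04]), 'ft_force': array([ 0.23762381,  0.07595686, -0.40381923]), 'moment': array([ 0.00314681, -0.0143533 , -0.00450588]), 'grip_force': 0.0, 'grip_width': 0.09116758048556313}
```

View pics/scene0.png

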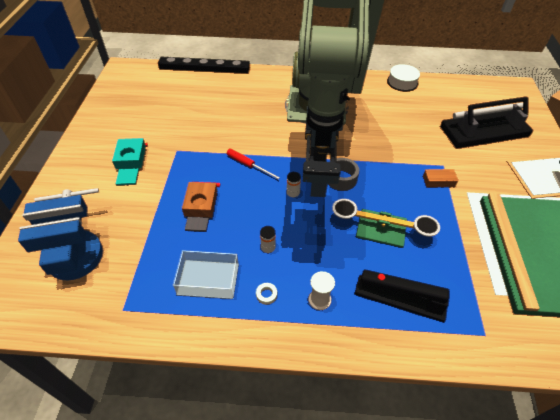

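View pics/side0.png

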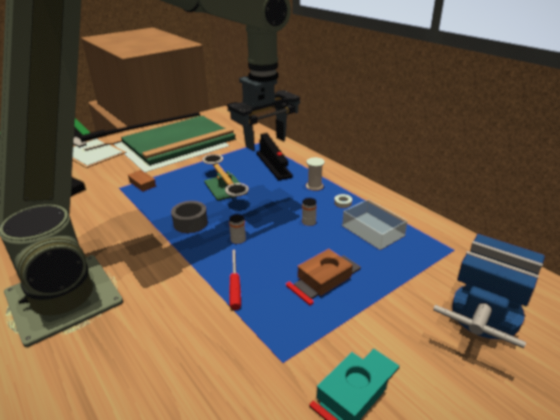

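The scene view shows two banded, black-capped cans at (294,184) and (267,238). The wooden keeper is at (199,199), with its red bar toward the robot, and the balance pans are at (344,209) and (426,227). Possible mix-ups:
- The white spool (321,290) could pass for a can, but it is white.
- The turquoise keeper (129,152) is the look-alike to leave alone.
- The grey tape (343,172) and small tape (266,293) could pass for pans.

Next is one close crop to check the choice.

```bash
python3 - <<'E'
from h import *
a=cv2.imread('pics/scene0.png'); 
c=lambda u,v,w,h,s: cv2.resize(a[v:v+h,u:u+w],None,fx=s,fy=s,interpolation=cv2.INTER_CUBIC)
L=c(170,160,133,100,3); Rr=c(320,160,133,100,3)
cv2.imwrite('pics/crop0.png',np.hstack([L,Rr]))
# top discs via depth
z=np.load('pics/scene0.npz');d=z['d'];K=z['K'];v,u=np.mgrid[0:420,0:560]
P=np.stack([(u-K[0,2])/K[0,0]*d,-(v-K[1,2])/K[1,1]*d,-d],-1)@rot(z['q']).T+z['t']
np.save('pics/P.npy',P)
for n,(u0,u1,v0,v1),(lo,hi) in [('canA',(280,308,165,200),(.064,.08)),('canB',(255,282,220,255),(.064,.08)),('panL?',(330,358,195,225),(.05,.08)),('panR?',(412,442,212,242),(.05,.08)),('block',(175,220,170,225),(.04,.05)),('mid',(360,410,205,235),(.03,.08)),('base',(352,412,205,250),(.004,.03))]:
    q=P[v0:v1,u0:u1].reshape(-1,3);q=q[(q[:,2]>lo)&(q[:,2]<hi)]
    if len(q):print(n,len(q),q.mean(0).round(4),q.min(0).round(4),q.max(0).round(4),cv2.minAreaRect((q[:,:2]*1000).astype(np.float32)))
E
```

```text
canA 127 [ 0.4329 -0.061   0.0702] [ 0.4116 -0.0801  0.0641] [ 0.4507 -0.0421  0.0754] ((431.3523864746094, -61.121456146240234), (36.945499420166016, 39.429229736328125), 47.24382019042969)
canB 167 [ 0.6326 -0.1175  0.0702] [ 0.6108 -0.1366  0.0642] [ 0.651  -0.098   0.0743] ((631.4210205078125, -117.80577850341797), (39.49404525756836, 38.36931228637695), 41.08379364013672)
panL? 386 [0.5259 0.0846 0.0561] [0.4916 0.0523 0.0501] [0.5593 0.1187 0.0625] ((525.8109741210938, 85.31758117675781), (66.59896850585938, 66.9053955078125), 4.768744945526123)
panR? 435 [0.5702 0.2982 0.0589] [0.5337 0.2619 0.0501] [0.6029 0.3325 0.0649] ((569.57373046875, 300.53155517578125), (66.2033462524414, 68.09129333496094), 33.41299057006836)
block 689 [ 0.5019 -0.3234  0.0454] [ 0.4482 -0.365   0.04  ] [ 0.5549 -0.2823  0.05  ] ((501.3786315917969, -323.6011657714844), (106.61014556884766, 81.22175598144531), 1.1456538438796997)
mid 431 [0.5501 0.1917 0.0488] [0.5233 0.1265 0.031 ] [0.5706 0.2577 0.058 ] ((549.0341796875, 192.1250457763672), (133.11328125, 43.396419525146484), 86.12511444091797)
base 1109 [0.5604 0.1893 0.0118] [0.4573 0.1117 0.004 ] [0.6226 0.2796 0.0294] ((540.386962890625, 198.06814575195312), (154.31185913085938, 173.44989013671875), 4.137089729309082)
```

View pics/crop0.png

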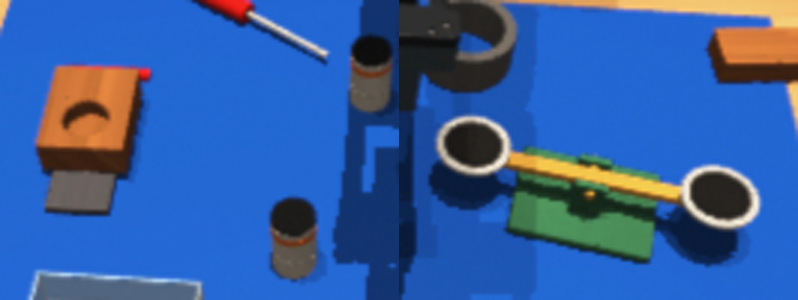

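The crop confirms the choice: two dark-capped cans with orange bands, the wooden keeper with its red bar toward the robot, and the green balance with its two pans. Measured can-top heights are 0.070, the pans are 219 mm apart and the block top is at 0.045, which all match the description. I'm picking the can at (0.4315, -0.061) first.

```bash
python3 -m creep '[{"tx":-0.05,"ty":-0.02,"tz":-0.0,"gripper":1},{"tx":-0.1,"ty":-0.04,"tz":-0.03,"gripper":1},{"tx":-0.143,"ty":-0.061,"tz":-0.06,"gripper":1},{"tx":-0.143,"ty":-0.061,"tz":-0.1,"gripper":1},{"tx":-0.143,"ty":-0.061,"tz":-0.1,"gripper":1}]' 20; python3 - <<'E'
from h import *
snap('wrist','w1'); c=optics.get_calibration('wrist'); print(c, read_state()['tool_pos'])
E
```

```text
{'intrinsics': array([[325.1922621 ,   0.        , 284.26958957],
       [  0.        , 325.1922621 , 208.40384528],
       [  0.        ,   0.        ,   1.        ]]), 'position': array([0.57481249, 0.06851321, 0.38255834]), 'attitude': array([ 9.92414151e-01, -1.22937090e-01,  7.78460213e-04, -1.39330854e-04])} [ 5.74643670e-01 -3.09413669e-06  2.35301156e-01]validation failed for argument at $[0]...
```

View pics/w1.png

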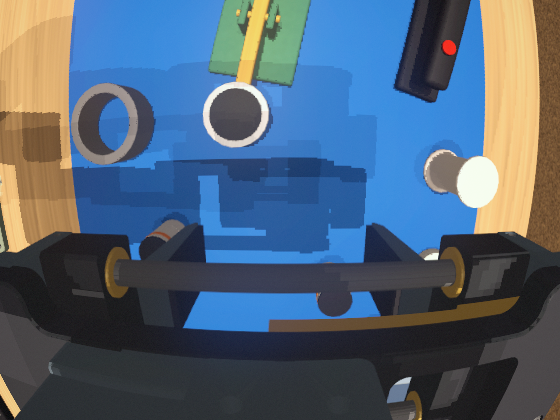

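The wrist view was taken from the start pose because the rows were refused; every key has to be given. It shows the camera on the tool's +y side, with image right as +x and image up as +y, the near pan at (236,115), and cans at (163,240) and (335,303).

```bash
python3 -m creep '[{"wx":0,"wy":0,"wz":0,"tx":-0.05,"ty":-0.02,"tz":0,"gripper":1},{"wx":0,"wy":0,"wz":0,"tx":-0.1,"ty":-0.04,"tz":-0.03,"gripper":1},{"wx":0,"wy":0,"wz":0,"tx":-0.143,"ty":-0.061,"tz":-0.06,"gripper":1},{"wx":0,"wy":0,"wz":0,"tx":-0.143,"ty":-0.061,"tz":-0.1,"gripper":1},{"wx":0,"wy":0,"wz":0,"tx":-0.143,"ty":-0.061,"tz":-0.1,"gripper":1}]' 20; python3 - <<'E'
from h import *
snap('wrist','w2'); print(read_state()['tool_pos'])
E
```

```text
clock: 0.78
tool_pos: [0.4297, -0.0608, 0.1342]
tcp_rot: [-0.002, 0.707, 0.707, -0.002]
ft_force: [1.1, -0.1, -0.0]
grip_width: 0.0915
grip_force: 0.0
[ 0.43174243 -0.06098698  0.13578531]
```

View pics/w2.png

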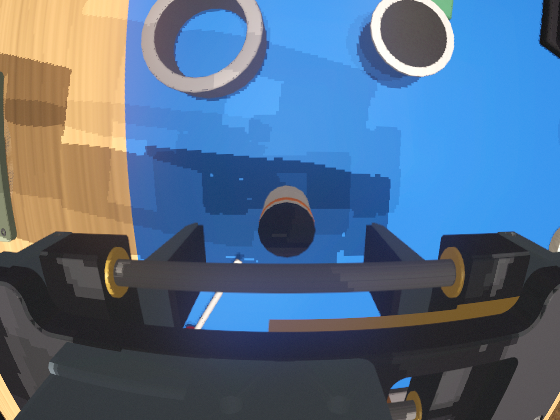

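The can's cap is centred at about (287,229), midway between the fingers, so I'm descending and gripping.

```bash
python3 - <<'E'
from h import *
print(atz('w2',287,229,.07))
E
python3 -m creep '[{"wx":0,"wy":0,"wz":0,"tx":0,"ty":0,"tz":-0.05,"gripper":1},{"wx":0,"wy":0,"wz":0,"tx":0,"ty":0,"tz":-0.083,"gripper":1},{"wx":0,"wy":0,"wz":0,"tx":0,"ty":0,"tz":-0.083,"gripper":1},{"wx":0,"wy":0,"wz":0,"tx":0,"ty":0,"tz":-0.083,"gripper":0.2},{"wx":0,"wy":0,"wz":0,"tx":0,"ty":0,"tz":-0.083,"gripper":0.2},{"wx":0,"wy":0,"wz":0,"tx":0,"ty":0,"tz":-0.083,"gripper":0.2},{"wx":0,"wy":0,"wz":0,"tx":0,"ty":0,"tz":-0.083,"gripper":0.2},{"wx":0,"wy":0,"wz":0,"tx":0,"ty":0,"tz":-0.083,"gripper":0.2}]' 20
```

```text
[ 0.4310629  -0.05995993  0.07      ]
clock: 1.82
tool_pos: [0.4321, -0.061, 0.0532]
tcp_rot: [0.0, 0.707, 0.707, 0.0]
ft_force: [-0.0, -0.4, 0.0]
grip_width: 0.0443
grip_force: 0.0
```

```bash
python3 -m creep '[{"wx":0,"wy":0,"wz":0,"tx":0,"ty":0,"tz":0,"gripper":0.2},{"wx":0,"wy":0,"wz":0,"tx":0,"ty":0,"tz":0,"gripper":0.2},{"wx":0,"wy":0,"wz":0,"tx":0,"ty":0,"tz":0.04,"gripper":0.2},{"wx":0,"wy":0,"wz":0,"tx":0,"ty":0,"tz":0.09,"gripper":0.2},{"wx":0,"wy":0,"wz":-4,"tx":0.03,"ty":0.045,"tz":0.1,"gripper":0.2},{"wx":0,"wy":0,"wz":-8,"tx":0.06,"ty":0.09,"tz":0.1,"gripper":0.2},{"wx":0,"wy":0,"wz":-11.6,"tx":0.094,"ty":0.146,"tz":0.09,"gripper":0.2},{"wx":0,"wy":0,"wz":-11.6,"tx":0.094,"ty":0.146,"tz":0.08,"gripper":0.2},{"wx":0,"wy":0,"wz":-11.6,"tx":0.094,"ty":0.146,"tz":0.08,"gripper":0.2},{"wx":0,"wy":0,"wz":-11.6,"tx":0.094,"ty":0.146,"tz":0.08,"gripper":0.2}]' 20
python3 - <<'E'
from h import *
snap('wrist','w3'); snap('scene','s3'); print(read_state()['tool_pos'])
for f,B in (('scene0',(330,358,195,225)),('w3',None)):
    z=np.load(f'pics/{f}.npz')
# red bar of keeper, block top edges from first scene
P=np.load('pics/P.npy');p=np.load('pics/scene0.npz')['p'].astype(int)
m=np.zeros(P.shape[:2],bool);m[175:195,205:225]=1
m&=(p[...,0]>150)&(p[...,1]<60)&(p[...,2]<60);print('red',m.sum(),P[m].mean(0),np.argwhere(m).mean(0))
# grey rail plate & block top mask orientation
b=np.zeros(P.shape[:2],bool);b[170:225,170:225]=1
t=b&(abs(P[...,2]-.045)<.004)
q=P[t][:,:2]
for x0 in np.arange(.45,.55,.01):
    s=q[(q[:,0]>=x0)&(q[:,0]<x0+.01)]; print(round(x0,2),len(s),s[:,1].min().round(4),s[:,1].max().round(4))
E
```

```text
clock: 3.08
tool_pos: [0.5252, 0.084, 0.1327]
tcp_rot: [-0.0, 0.775, 0.632, -0.001]
ft_force: [0.3, -0.5, -2.6]
grip_width: 0.0399
grip_force: 20.0
[0.52569258 0.08392883 0.13335091]
red 5 [ 0.4304906  -0.28748778  0.01643013] [184.4 217.2]
0.45 67 -0.365 -0.2841
0.46 68 -0.3637 -0.2847
0.47 66 -0.3643 -0.2839
0.48 77 -0.3645 -0.2841
0.49 73 -0.3623 -0.2837
0.5 42 -0.3635 -0.2832
0.51 37 -0.3633 -0.2844
0.52 44 -0.3627 -0.2832
0.53 63 -0.3633 -0.2826
0.54 87 -0.3634 -0.2823
0.55 33 -0.3608 -0.2838
```

View pics/w3.png

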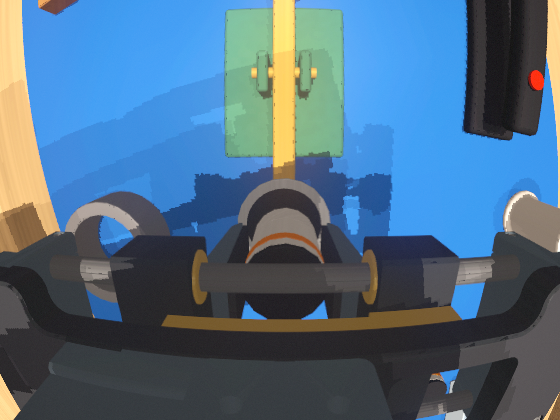

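The wrist view shows the can hanging centred at (285,240) over the pan, with the beam running straight up the image at column 285. I'm lowering gently.

```bash
python3 -m creep '[{"wx":0,"wy":0,"wz":0,"tx":0,"ty":0,"tz":-0.01,"gripper":0.2},{"wx":0,"wy":0,"wz":0,"tx":0,"ty":0,"tz":-0.018,"gripper":0.2},{"wx":0,"wy":0,"wz":0,"tx":0,"ty":0,"tz":-0.022,"gripper":0.2},{"wx":0,"wy":0,"wz":0,"tx":0,"ty":0,"tz":-0.025,"gripper":0.2},{"wx":0,"wy":0,"wz":0,"tx":0,"ty":0,"tz":-0.027,"gripper":0.2},{"wx":0,"wy":0,"wz":0,"tx":0,"ty":0,"tz":-0.029,"gripper":0.2},{"wx":0,"wy":0,"wz":0,"tx":0,"ty":0,"tz":-0.029,"gripper":0.2},{"wx":0,"wy":0,"wz":0,"tx":0,"ty":0,"tz":-0.029,"gripper":0.2}]'; python3 -m creep '[{"wx":0,"wy":0,"wz":0,"tx":0,"ty":0,"tz":-0.001,"gripper":0.2},{"wx":0,"wy":0,"wz":0,"tx":0,"ty":0,"tz":-0.001,"gripper":0.2},{"wx":0,"wy":0,"wz":0,"tx":0,"ty":0,"tz":-0.001,"gripper":0.2}]'
```

```text
clock: 4.18
tool_pos: [0.5261, 0.0851, 0.104]
tcp_rot: [0.0, 0.775, 0.632, 0.0]
ft_force: [-0.6, -0.3, -4.0]
grip_width: 0.0402
grip_force: 20.0
clock: 4.55
tool_pos: [0.5261, 0.085, 0.103]
tcp_rot: [0.0, 0.775, 0.632, 0.0]
ft_force: [0.9, 0.2, -3.9]
grip_width: 0.04
grip_force: 20.0
```

```bash
python3 -m creep '[{"wx":0,"wy":0,"wz":0,"tx":0,"ty":0,"tz":-0.0015,"gripper":0.2},{"wx":0,"wy":0,"wz":0,"tx":0,"ty":0,"tz":-0.0015,"gripper":0.2},{"wx":0,"wy":0,"wz":0,"tx":0,"ty":0,"tz":-0.0015,"gripper":0.2}]'; python3 - <<'E'
from h import *
snap('side','d4')
a=cv2.imread('pics/d4.png')[130:220,190:290];cv2.imwrite('pics/d4c.png',cv2.resize(a,None,fx=6,fy=6,interpolation=2))
print(read_state()['ft_force'])
E
```

```text
clock: 4.92
tool_pos: [0.526, 0.085, 0.1014]
tcp_rot: [0.0, 0.775, 0.632, 0.0]
ft_force: [-0.1, -0.2, -3.7]
grip_width: 0.0398
grip_force: 20.0
[ 0.08097335  0.29138117 -3.14716834]
```

View pics/d4c.png

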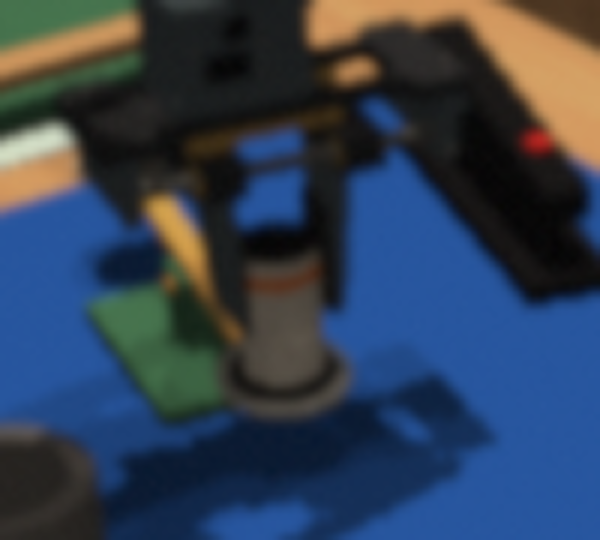

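The can stands on the near pan and the beam is already tipping down with it. I'm releasing it and lifting clear.

```bash
python3 -m creep '[{"wx":0,"wy":0,"wz":0,"tx":0,"ty":0,"tz":0,"gripper":0.62},{"wx":0,"wy":0,"wz":0,"tx":0,"ty":0,"tz":0,"gripper":0.62},{"wx":0,"wy":0,"wz":0,"tx":0,"ty":0,"tz":0,"gripper":0.62},{"wx":0,"wy":0,"wz":0,"tx":0,"ty":0,"tz":0,"gripper":0.62},{"wx":0,"wy":0,"wz":0,"tx":0,"ty":0,"tz":0.02,"gripper":0.62},{"wx":0,"wy":0,"wz":0,"tx":0,"ty":0,"tz":0.06,"gripper":0.62},{"wx":0,"wy":0,"wz":0,"tx":0,"ty":0,"tz":0.11,"gripper":0.8},{"wx":0,"wy":0,"wz":0,"tx":0,"ty":-0.01,"tz":0.11,"gripper":1}]'
python3 - <<'E'
from h import *
snap('scene','s5'); print(read_state()['ft_force'])
z=np.load('pics/s5.npz');d=z['d'];K=z['K'];v,u=np.mgrid[0:420,0:560]
P=np.stack([(u-K[0,2])/K[0,0]*d,-(v-K[1,2])/K[1,1]*d,-d],-1)@rot(z['q']).T+z['t']
for n,c,(lo,hi) in [('capA',(.526,.085),(.105,.13)),('panR',(.570,.299),(.055,.08)),('canB',(.6315,-.118),(.064,.08))]:
    q=P.reshape(-1,3);q=q[(q[:,2]>lo)&(q[:,2]<hi)&(np.hypot(q[:,0]-c[0],q[:,1]-c[1])<.045)]
    if len(q): print(n,len(q),q.mean(0).round(4),cv2.minAreaRect((q[:,:2]*1000).astype(np.float32)))
E
```

```text
clock: 5.98
tool_pos: [0.5285, 0.0755, 0.2156]
tcp_rot: [0.002, 0.775, 0.632, 0.004]
ft_force: [-0.5, 0.5, -0.6]
grip_width: 0.0737
grip_force: 0.0
[ 0.32985881 -1.0853748  -0.22999498]
capA 173 [0.5278 0.0778 0.1149] ((525.2523803710938, 77.9110107421875), (41.40503692626953, 37.01755905151367), 5.311456680297852)
panR 455 [0.5698 0.2965 0.0679] ((568.3432006835938, 298.01861572265625), (67.43844604492188, 68.26374816894531), 33.152313232421875)
canB 168 [ 0.6323 -0.1175  0.0703] ((631.8333129882812, -116.84773254394531), (38.60126876831055, 37.8978271484375), 54.02732467651367)
```

Can A stands upright relative to its tipped pan, and the free pan is up at 0.068, as expected. Now the second can.

```bash
python3 -m creep '[{"wx":0,"wy":0,"wz":0,"tx":0.025,"ty":-0.05,"tz":0,"gripper":1},{"wx":0,"wy":0,"wz":0,"tx":0.05,"ty":-0.1,"tz":0,"gripper":1},{"wx":0,"wy":0,"wz":0,"tx":0.08,"ty":-0.15,"tz":-0.02,"gripper":1},{"wx":0,"wy":0,"wz":0,"tx":0.106,"ty":-0.192,"tz":-0.05,"gripper":1},{"wx":0,"wy":0,"wz":0,"tx":0.106,"ty":-0.192,"tz":-0.07,"gripper":1},{"wx":0,"wy":0,"wz":0,"tx":0.106,"ty":-0.192,"tz":-0.11,"gripper":1},{"wx":0,"wy":0,"wz":0,"tx":0.106,"ty":-0.192,"tz":-0.158,"gripper":1},{"wx":0,"wy":0,"wz":0,"tx":0.106,"ty":-0.192,"tz":-0.158,"gripper":1},{"wx":0,"wy":0,"wz":0,"tx":0.106,"ty":-0.192,"tz":-0.158,"gripper":0.2}]'; python3 -m creep '[{"wx":0,"wy":0,"wz":0,"tx":0,"ty":0,"tz":0,"gripper":0.2},{"wx":0,"wy":0,"wz":0,"tx":0,"ty":0,"tz":0,"gripper":0.2},{"wx":0,"wy":0,"wz":0,"tx":0,"ty":0,"tz":0,"gripper":0.2},{"wx":0,"wy":0,"wz":0,"tx":0,"ty":0,"tz":0,"gripper":0.2},{"wx":0,"wy":0,"wz":0,"tx":0,"ty":0,"tz":0,"gripper":0.2},{"wx":0,"wy":0,"wz":0,"tx":0,"ty":0,"tz":0,"gripper":0.2}]'
```

```text
clock: 7.15
tool_pos: [0.6325, -0.1172, 0.0541]
tcp_rot: [0.0, 0.775, 0.632, 0.0]
ft_force: [0.3, -0.7, 1.1]
grip_width: 0.0843
grip_force: 0.0
clock: 7.9
tool_pos: [0.6319, -0.117, 0.0537]
tcp_rot: [-0.0, 0.775, 0.632, 0.0]
ft_force: [-1.4, -0.5, 1.7]
grip_width: 0.0395
grip_force: 20.0
```

```bash
python3 -m creep '[{"wx":0,"wy":0,"wz":0,"tx":0,"ty":0,"tz":0.05,"gripper":0.2},{"wx":0,"wy":0,"wz":0,"tx":0,"ty":0,"tz":0.1,"gripper":0.2},{"wx":0,"wy":0,"wz":0,"tx":-0.005,"ty":0.035,"tz":0.14,"gripper":0.2},{"wx":0,"wy":0,"wz":0,"tx":-0.012,"ty":0.09,"tz":0.145,"gripper":0.2},{"wx":0,"wy":0,"wz":0,"tx":-0.02,"ty":0.15,"tz":0.145,"gripper":0.2},{"wx":0,"wy":0,"wz":0,"tx":-0.03,"ty":0.21,"tz":0.145,"gripper":0.2},{"wx":0,"wy":0,"wz":0,"tx":-0.04,"ty":0.27,"tz":0.145,"gripper":0.2},{"wx":0,"wy":0,"wz":0,"tx":-0.05,"ty":0.33,"tz":0.145,"gripper":0.2},{"wx":0,"wy":0,"wz":0,"tx":-0.06,"ty":0.38,"tz":0.14,"gripper":0.2},{"wx":0,"wy":0,"wz":0,"tx":-0.0625,"ty":0.416,"tz":0.12,"gripper":0.2}]'; python3 -m creep '[{"wx":0,"wy":0,"wz":0,"tx":0,"ty":0,"tz":-0.03,"gripper":0.2},{"wx":0,"wy":0,"wz":0,"tx":0,"ty":0,"tz":-0.035,"gripper":0.2},{"wx":0,"wy":0,"wz":0,"tx":0,"ty":0,"tz":-0.035,"gripper":0.2},{"wx":0,"wy":0,"wz":0,"tx":0,"ty":0,"tz":-0.035,"gripper":0.2}]'
python3 - <<'E'
from h import *
snap('wrist','w6'); print(read_state()['tool_pos'],read_state()['ft_force'])
E
```

```text
clock: 9.15
tool_pos: [0.5692, 0.3017, 0.174]
tcp_rot: [0.0, 0.774, 0.633, 0.001]
ft_force: [1.5, -0.7, -2.0]
grip_width: 0.0394
grip_force: 20.0
clock: 9.65
tool_pos: [0.5704, 0.2988, 0.1399]
tcp_rot: [0.0, 0.775, 0.632, 0.001]
ft_force: [0.2, -0.3, -0.5]
grip_width: 0.0393
grip_force: 20.0
[0.57038056 0.2987976  0.13989105] [-0.60145354  0.38568296 -1.54243575]
```

View pics/w6.png

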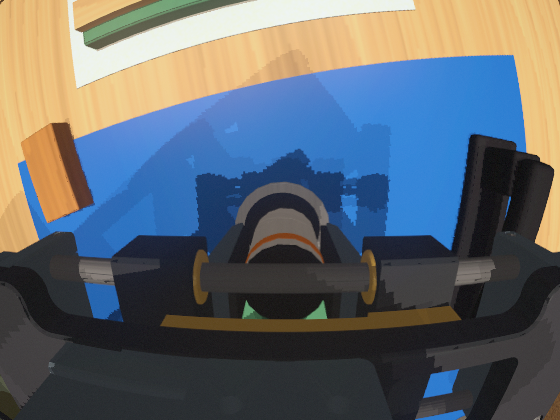

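Can B is centred over the raised pan (pan about 283, can about 284) and is the lighter one, at about 1.5 N. I'm tilting it to match the pan and lowering it until it touches.

```bash
python3 -m creep '[{"wx":3,"wy":-0.6,"wz":0,"tx":-0.001,"ty":-0.003,"tz":-0.006,"gripper":0.2},{"wx":5.6,"wy":-1.1,"wz":0,"tx":-0.001,"ty":-0.005,"tz":-0.012,"gripper":0.2},{"wx":5.6,"wy":-1.1,"wz":0,"tx":-0.001,"ty":-0.005,"tz":-0.016,"gripper":0.2},{"wx":5.6,"wy":-1.1,"wz":0,"tx":-0.001,"ty":-0.005,"tz":-0.018,"gripper":0.2},{"wx":5.6,"wy":-1.1,"wz":0,"tx":-0.001,"ty":-0.005,"tz":-0.018,"gripper":0.2}]'; python3 -m creep '[{"wx":0,"wy":0,"wz":0,"tx":0,"ty":0,"tz":-0.001,"gripper":0.2},{"wx":0,"wy":0,"wz":0,"tx":0,"ty":0,"tz":-0.0015,"gripper":0.2},{"wx":0,"wy":0,"wz":0,"tx":0,"ty":0,"tz":-0.0015,"gripper":0.2},{"wx":0,"wy":0,"wz":0,"tx":0,"ty":0,"tz":-0.0015,"gripper":0.2}]'; python3 -c "
from h import *
for i in range(4): optics.get_image('side'); print(read_state()['ft_force'].round(2))"
```

```text
clock: 10.32
tool_pos: [0.5689, 0.2941, 0.1211]
tcp_rot: [-0.031, 0.774, 0.631, 0.039]
ft_force: [0.2, -1.8, 0.6]
grip_width: 0.0394
grip_force: 20.0
clock: 10.82
tool_pos: [0.569, 0.2943, 0.1193]
tcp_rot: [-0.032, 0.774, 0.631, 0.039]
ft_force: [1.7, 0.4, 2.4]
grip_width: 0.0391
grip_force: 20.0
[0.84 0.05 2.61]
[0.46 0.42 2.21]
[0.23 0.27 1.43]
[0.15 0.48 1.82]
```

```bash
python3 -m creep '[{"wx":0,"wy":0,"wz":0,"tx":0,"ty":0,"tz":0,"gripper":0.62},{"wx":0,"wy":0,"wz":0,"tx":0,"ty":0,"tz":0,"gripper":0.62},{"wx":0,"wy":0,"wz":0,"tx":0,"ty":0,"tz":0,"gripper":0.62},{"wx":0,"wy":0,"wz":0,"tx":0,"ty":0,"tz":0,"gripper":0.62},{"wx":0,"wy":0,"wz":0,"tx":0,"ty":-0.002,"tz":0.02,"gripper":0.62},{"wx":0,"wy":0,"wz":0,"tx":0,"ty":-0.005,"tz":0.06,"gripper":0.62},{"wx":-5.6,"wy":1.1,"wz":0,"tx":0,"ty":-0.01,"tz":0.11,"gripper":0.7},{"wx":-5.6,"wy":1.1,"wz":0,"tx":-0.01,"ty":-0.05,"tz":0.11,"gripper":0.7},{"wx":-5.6,"wy":1.1,"wz":0,"tx":-0.01,"ty":-0.05,"tz":0.11,"gripper":0.7},{"wx":-5.6,"wy":1.1,"wz":0,"tx":-0.01,"ty":-0.05,"tz":0.11,"gripper":0.7}]'
python3 - <<'E'
from h import *
snap('scene','s7'); snap('side','d7'); print(read_state()['tool_pos'],read_state()['ft_force'])
z=np.load('pics/s7.npz');d=z['d'];K=z['K'];v,u=np.mgrid[0:420,0:560]
P=np.stack([(u-K[0,2])/K[0,0]*d,-(v-K[1,2])/K[1,1]*d,-d],-1)@rot(z['q']).T+z['t']
for n,c,(lo,hi) in [('capA',(.526,.08),(.105,.15)),('capB',(.570,.295),(.105,.15))]:
    q=P.reshape(-1,3);q=q[(q[:,2]>lo)&(q[:,2]<hi)&(np.hypot(q[:,0]-c[0],q[:,1]-c[1])<.045)]
    if len(q): print(n,len(q),q.mean(0).round(4),q[:,2].max(),cv2.minAreaRect((q[:,:2]*1000).astype(np.float32)))
a=cv2.imread('pics/s7.png')[170:250,310:450];cv2.imwrite('pics/s7c.png',cv2.resize(a,None,fx=5,fy=5,interpolation=2))
E
```

```text
clock: 12.28
tool_pos: [0.5584, 0.2441, 0.2287]
tcp_rot: [-0.0, 0.775, 0.632, -0.0]
ft_force: [0.3, 0.4, 0.4]
grip_width: 0.0637
grip_force: 0.0
[0.55849232 0.24443413 0.22843145] [-0.3597611   0.51770934  0.66146178]
capA 174 [0.5279 0.0781 0.1148] 0.1194541631749203 ((525.7352905273438, 78.08271026611328), (40.00225830078125, 38.03940963745117), 63.89488983154297)
capB 296 [0.5754 0.2898 0.13  ] 0.14206039720117725 ((570.1484985351562, 291.5156555175781), (42.35167694091797, 38.678810119628906), 37.63288497924805)
```

View pics/s7c.png

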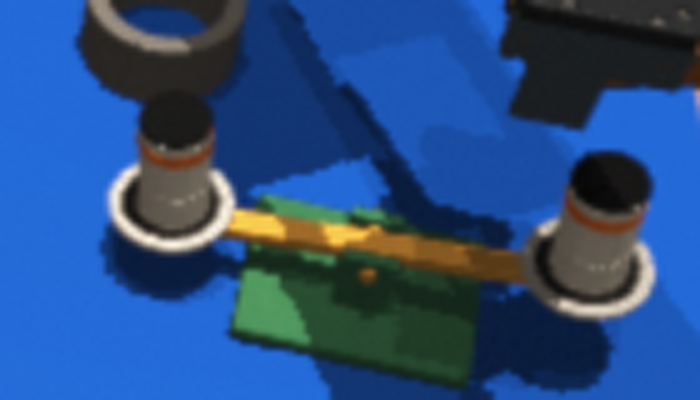

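Both cans stand alone on their pans. The one on the pan at y = 0.085 has dropped (cap at 0.115 against about 0.14), so can A is the full one. I'm regrasping it with the tool tilted to match.

```bash
python3 -m creep '[{"wx":0,"wy":0,"wz":0,"tx":-0.01,"ty":-0.055,"tz":0,"gripper":0.75},{"wx":2,"wy":-0.4,"wz":0,"tx":-0.022,"ty":-0.11,"tz":0,"gripper":0.75},{"wx":5.6,"wy":-1.1,"wz":0,"tx":-0.0325,"ty":-0.166,"tz":-0.01,"gripper":0.75},{"wx":5.6,"wy":-1.1,"wz":0,"tx":-0.0325,"ty":-0.168,"tz":-0.05,"gripper":0.75},{"wx":5.6,"wy":-1.1,"wz":0,"tx":-0.0325,"ty":-0.168,"tz":-0.06,"gripper":0.75},{"wx":5.6,"wy":-1.1,"wz":0,"tx":-0.0325,"ty":-0.166,"tz":-0.1,"gripper":0.75},{"wx":5.6,"wy":-1.1,"wz":0,"tx":-0.0325,"ty":-0.164,"tz":-0.1295,"gripper":0.75},{"wx":5.6,"wy":-1.1,"wz":0,"tx":-0.0325,"ty":-0.164,"tz":-0.1295,"gripper":0.75}]'; python3 -m creep '[{"wx":0,"wy":0,"wz":0,"tx":0,"ty":0,"tz":0,"gripper":0.2},{"wx":0,"wy":0,"wz":0,"tx":0,"ty":0,"tz":0,"gripper":0.2},{"wx":0,"wy":0,"wz":0,"tx":0,"ty":0,"tz":0,"gripper":0.2},{"wx":0,"wy":0,"wz":0,"tx":0,"ty":0,"tz":0,"gripper":0.2},{"wx":0,"wy":0,"wz":0,"tx":0,"ty":0,"tz":0,"gripper":0.2},{"wx":0,"wy":0,"wz":0,"tx":0,"ty":0,"tz":0,"gripper":0.2}]' 20
```

```text
clock: 13.38
tool_pos: [0.5251, 0.0813, 0.098]
tcp_rot: [-0.033, 0.773, 0.632, 0.037]
ft_force: [0.3, -0.2, 0.2]
grip_width: 0.0683
grip_force: 0.0
clock: 14.12
tool_pos: [0.5261, 0.0802, 0.1004]
tcp_rot: [-0.032, 0.774, 0.631, 0.039]
ft_force: [-1.9, 0.7, 6.2]
grip_width: 0.0401
grip_force: 20.0
```

```bash
python3 -m creep '[{"wx":0,"wy":0,"wz":0,"tx":0,"ty":0,"tz":0.004,"gripper":0.2},{"wx":0,"wy":0,"wz":0,"tx":0,"ty":0,"tz":0.01,"gripper":0.2},{"wx":0,"wy":0,"wz":0,"tx":0,"ty":0,"tz":0.02,"gripper":0.2},{"wx":0,"wy":0,"wz":0,"tx":0,"ty":0,"tz":0.04,"gripper":0.2},{"wx":-2.8,"wy":0.6,"wz":0,"tx":0,"ty":0,"tz":0.07,"gripper":0.2},{"wx":-5.6,"wy":1.1,"wz":0,"tx":0,"ty":-0.02,"tz":0.08,"gripper":0.2},{"wx":-5.6,"wy":1.1,"wz":0,"tx":0,"ty":-0.07,"tz":0.08,"gripper":0.2},{"wx":-5.6,"wy":1.1,"wz":0,"tx":-0.003,"ty":-0.125,"tz":0.08,"gripper":0.2},{"wx":-5.6,"wy":1.1,"wz":0,"tx":-0.005,"ty":-0.175,"tz":0.08,"gripper":0.2},{"wx":-5.6,"wy":1.1,"wz":0,"tx":-0.005,"ty":-0.2,"tz":0.08,"gripper":0.2}]'
python3 - <<'E'
from h import *
snap('scene','s8'); print(read_state()['tool_pos'],read_state()['ft_force'])
for f in('scene0','s8'):
    z=np.load(f'pics/{f}.npz');d=z['d'];K=z['K'];v,u=np.mgrid[0:420,0:560]
    P=np.stack([(u-K[0,2])/K[0,0]*d,-(v-K[1,2])/K[1,1]*d,-d],-1)@rot(z['q']).T+z['t']
    p=z['p'].astype(int)
    m=np.zeros(d.shape,np.uint8);s=np.s_[170:225,170:225];m[s]=(abs(P[s][...,2]-.045)<.006)
    cs,h=cv2.findContours(m,cv2.RETR_CCOMP,cv2.CHAIN_APPROX_NONE)
    for c,hh in zip(cs,h[0]):
        if len(c)<15: continue
        w=np.array([atz(f,a,b,.045)[:2] for a,b in c[:,0]])*1000
        print(f,'hole' if hh[3]>=0 else 'outer',len(c),cv2.minAreaRect(w.astype(np.float32)),c[:,0].mean(0))
    q=P.reshape(-1,3);q=q[(q[:,2]>.1)&(q[:,2]<.15)&(np.hypot(q[:,0]-.57,q[:,1]-.295)<.045)]
    if len(q):print('capB',q.mean(0).round(4),cv2.minAreaRect((q[:,:2]*1000).astype(np.float32)))
E
```

```text
clock: 15.38
tool_pos: [0.5207, -0.1224, 0.1799]
tcp_rot: [0.0, 0.776, 0.631, -0.0]
ft_force: [0.3, 0.2, -3.9]
grip_width: 0.0397
grip_force: 20.0
[ 0.52096449 -0.12463644  0.17989175] [ 0.6926471  -2.27959252 -2.70607792]
scene0 outer 110 ((503.31427001953125, -323.0274963378906), (106.78417205810547, 81.97876739501953), 1.1700493097305298) [198.94545455 196.54545455]
scene0 hole 39 ((516.5711669921875, -323.3636474609375), (40.41831588745117, 45.035545349121094), 4.3757405281066895) [198.25641026 199.74358974]
s8 outer 111 ((503.7505187988281, -323.1915588378906), (107.6602554321289, 81.93042755126953), 0.9901887774467468) [199.10810811 196.68468468]
s8 hole 39 ((517.1788940429688, -322.6584777832031), (42.51871871948242, 43.6230354309082), 62.70478820800781) [198.30769231 199.61538462]
capB [0.5758 0.3039 0.1133] ((573.1168823242188, 305.9294128417969), (36.89634704589844, 40.62051773071289), 14.990826606750488)
```

Can B is still standing on its pan, now tipped the other way. The well measures (0.5168, -0.323) with a bore of about 43 mm, and is 64 mm in from the red end, which fits. I'm carrying can A over it.

```bash
python3 -m creep '[{"wx":0,"wy":0,"wz":3,"tx":-0.001,"ty":-0.05,"tz":0,"gripper":0.2},{"wx":0,"wy":0,"wz":6,"tx":-0.002,"ty":-0.1,"tz":0,"gripper":0.2},{"wx":0,"wy":0,"wz":9,"tx":-0.003,"ty":-0.15,"tz":0,"gripper":0.2},{"wx":0,"wy":0,"wz":11.6,"tx":-0.0045,"ty":-0.185,"tz":-0.02,"gripper":0.2},{"wx":0,"wy":0,"wz":11.6,"tx":-0.0045,"ty":-0.1985,"tz":-0.05,"gripper":0.2},{"wx":0,"wy":0,"wz":11.6,"tx":-0.0045,"ty":-0.1985,"tz":-0.067,"gripper":0.2},{"wx":0,"wy":0,"wz":11.6,"tx":-0.0045,"ty":-0.1985,"tz":-0.067,"gripper":0.2},{"wx":0,"wy":0,"wz":11.6,"tx":-0.0045,"ty":-0.1985,"tz":-0.067,"gripper":0.2}]'
python3 - <<'E'
from h import *
snap('wrist','w9'); snap('side','d9'); print(read_state()['tool_pos'],read_state()['ft_force'])
a=cv2.imread('pics/w9.png')[130:340,190:390]; b=cv2.imread('pics/d9.png')[200:310,270:375]
cv2.imwrite('pics/w9c.png',np.hstack([cv2.resize(a,(400,420),interpolation=2),cv2.resize(b,(400,420),interpolation=2)]))
E
```

```text
clock: 16.42
tool_pos: [0.5173, -0.3179, 0.1136]
tcp_rot: [0.001, 0.707, 0.707, 0.0]
ft_force: [0.9, -0.1, -2.8]
grip_width: 0.0398
grip_force: 20.0
[ 0.51740457 -0.31816174  0.11391452] [-1.0089625   0.18668171 -3.87354962]
```

View pics/w9c.png

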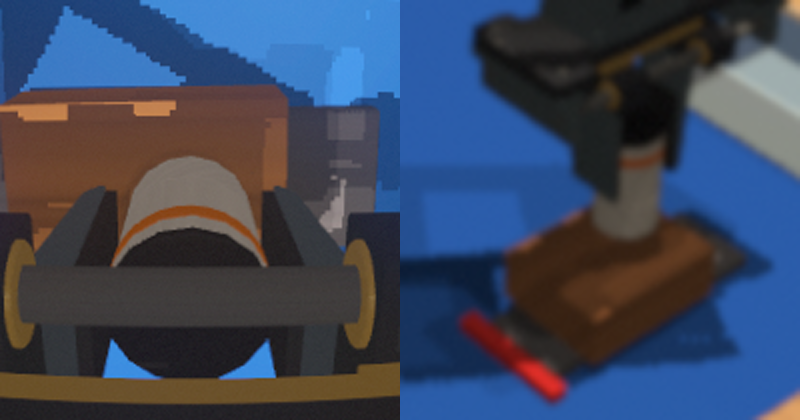

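The last picture shows the can over the block with the red bar toward the robot. Its measured y is -0.318, so it needs another -5 mm. I'm shifting it and feeling downward in small steps.

```bash
python3 -m creep '[{"wx":0,"wy":0,"wz":0,"tx":-0.0005,"ty":-0.005,"tz":-0.006,"gripper":0.2},{"wx":0,"wy":0,"wz":0,"tx":-0.0005,"ty":-0.005,"tz":-0.012,"gripper":0.2},{"wx":0,"wy":0,"wz":0,"tx":-0.0005,"ty":-0.005,"tz":-0.014,"gripper":0.2},{"wx":0,"wy":0,"wz":0,"tx":-0.0005,"ty":-0.005,"tz":-0.016,"gripper":0.2},{"wx":0,"wy":0,"wz":0,"tx":-0.0005,"ty":-0.005,"tz":-0.017,"gripper":0.2},{"wx":0,"wy":0,"wz":0,"tx":-0.0005,"ty":-0.005,"tz":-0.017,"gripper":0.2}]'; python3 -c "
from h import *
for i in range(3): optics.get_image('side'); s=read_state();print(s['tool_pos'].round(4),s['ft_force'].round(2),s['moment'].round(2))"
```

```text
clock: 17.27
tool_pos: [0.516, -0.3235, 0.0955]
tcp_rot: [0.0, 0.707, 0.707, 0.0]
ft_force: [-0.3, -0.2, -3.3]
grip_width: 0.0399
grip_force: 20.0
[ 0.5161 -0.3235  0.0956] [-0.39  0.03 -3.  ] [ 0.04 -0.01  0.04]
[ 0.5161 -0.3236  0.0956] [ 0.36 -0.59 -3.6 ] [-0.07 -0.04 -0.03]
[ 0.5161 -0.3236  0.0956] [ 0.08 -0.21 -2.16] [-0.02  0.01 -0.01]
```

```bash
python3 -m creep '[{"wx":0,"wy":0,"wz":0,"tx":0,"ty":0,"tz":-0.001,"gripper":0.2},{"wx":0,"wy":0,"wz":0,"tx":0,"ty":0,"tz":-0.002,"gripper":0.2},{"wx":0,"wy":0,"wz":0,"tx":0,"ty":0,"tz":-0.003,"gripper":0.2},{"wx":0,"wy":0,"wz":0,"tx":0,"ty":0,"tz":-0.003,"gripper":0.2}]'; python3 -c "
from h import *
for i in range(3): optics.get_image('side'); s=read_state();print(s['tool_pos'].round(4),s['ft_force'].round(2),s['moment'].round(2))"
```

```text
clock: 17.92
tool_pos: [0.5159, -0.3235, 0.0923]
tcp_rot: [-0.0, 0.707, 0.707, 0.0]
ft_force: [-0.2, 0.5, -3.3]
grip_width: 0.0398
grip_force: 20.0
[ 0.516  -0.3235  0.0924] [-0.11 -0.55 -3.28] [-0.02 -0.05  0.04]
[ 0.516  -0.3235  0.0924] [ 0.71  0.07 -3.4 ] [ 0.05 -0.01  0.04]
[ 0.516  -0.3235  0.0925] [ 0.13  0.18 -4.05] [ 0.04  0.01 -0.07]
```

There is no resistance 5 mm below the rim, so the can is in the well. Continuing down.

```bash
python3 -m creep '[{"wx":0,"wy":0,"wz":0,"tx":0,"ty":0,"tz":-0.002,"gripper":0.2},{"wx":0,"wy":0,"wz":0,"tx":0,"ty":0,"tz":-0.004,"gripper":0.2},{"wx":0,"wy":0,"wz":0,"tx":0,"ty":0,"tz":-0.006,"gripper":0.2},{"wx":0,"wy":0,"wz":0,"tx":0,"ty":0,"tz":-0.008,"gripper":0.2},{"wx":0,"wy":0,"wz":0,"tx":0,"ty":0,"tz":-0.01,"gripper":0.2},{"wx":0,"wy":0,"wz":0,"tx":0,"ty":0,"tz":-0.01,"gripper":0.2}]'; python3 -m creep '[{"wx":0,"wy":0,"wz":0,"tx":0,"ty":0,"tz":-0.001,"gripper":0.2},{"wx":0,"wy":0,"wz":0,"tx":0,"ty":0,"tz":-0.002,"gripper":0.2},{"wx":0,"wy":0,"wz":0,"tx":0,"ty":0,"tz":-0.002,"gripper":0.2}]'; python3 -c "
from h import *
for i in range(3): optics.get_image('side'); s=read_state();print(s['tool_pos'].round(4),s['ft_force'].round(2),s['moment'].round(2))"
```

```text
clock: 18.82
tool_pos: [0.5159, -0.3234, 0.0822]
tcp_rot: [-0.0, 0.707, 0.707, -0.0]
ft_force: [-1.0, -0.5, -3.2]
grip_width: 0.0398
grip_force: 20.0
clock: 19.2
tool_pos: [0.516, -0.3235, 0.0804]
tcp_rot: [-0.0, 0.707, 0.707, 0.0]
ft_force: [0.5, -0.2, -2.9]
grip_width: 0.0397
grip_force: 20.0
[ 0.516  -0.3235  0.0804] [-0.11  0.77 -2.69] [ 0.02  0.02 -0.01]
[ 0.516  -0.3235  0.0805] [-0.44 -0.14 -2.77] [ 0.   -0.02 -0.03]
[ 0.516  -0.3235  0.0805] [-0.33 -0.53 -3.63] [0.03 0.   0.05]
```

```bash
python3 -m creep '[{"wx":0,"wy":0,"wz":0,"tx":0,"ty":0,"tz":-0.001,"gripper":0.2},{"wx":0,"wy":0,"wz":0,"tx":0,"ty":0,"tz":-0.0015,"gripper":0.2},{"wx":0,"wy":0,"wz":0,"tx":0,"ty":0,"tz":-0.0015,"gripper":0.2}]'; python3 -c "
from h import *
for i in range(3): optics.get_image('side'); s=read_state();print(s['tool_pos'].round(4),s['ft_force'].round(2))"
```

```text
clock: 19.73
tool_pos: [0.5161, -0.3237, 0.0795]
tcp_rot: [0.0, 0.707, 0.707, 0.0]
ft_force: [-0.9, -0.2, 2.7]
grip_width: 0.0402
grip_force: 20.0
[ 0.5161 -0.3236  0.0795] [-1.07  0.3   2.71]
[ 0.5161 -0.3237  0.0795] [-1.95  0.27  2.45]
[ 0.5161 -0.3236  0.0795] [-2.38  0.47  3.19]
```

The floor has been reached: the force went from -3 to +2.7 N at the expected height. Releasing and retracting.

```bash
python3 -m creep '[{"wx":0,"wy":0,"wz":0,"tx":0,"ty":0,"tz":0,"gripper":0.62},{"wx":0,"wy":0,"wz":0,"tx":0,"ty":0,"tz":0,"gripper":0.62},{"wx":0,"wy":0,"wz":0,"tx":0,"ty":0,"tz":0,"gripper":0.62},{"wx":0,"wy":0,"wz":0,"tx":0,"ty":0,"tz":0,"gripper":0.62},{"wx":0,"wy":0,"wz":0,"tx":0,"ty":0,"tz":0.02,"gripper":0.62},{"wx":0,"wy":0,"wz":0,"tx":0,"ty":0,"tz":0.06,"gripper":0.62},{"wx":0,"wy":0,"wz":0,"tx":0,"ty":0,"tz":0.11,"gripper":0.62},{"wx":0,"wy":0,"wz":0,"tx":-0.04,"ty":0.04,"tz":0.13,"gripper":0.62},{"wx":0,"wy":0,"wz":0,"tx":-0.06,"ty":0.08,"tz":0.13,"gripper":0.62},{"wx":0,"wy":0,"wz":0,"tx":-0.06,"ty":0.08,"tz":0.13,"gripper":0.62}]'
python3 - <<'E'
from h import *
snap('scene','s10')
z=np.load('pics/s10.npz');d=z['d'];K=z['K'];v,u=np.mgrid[0:420,0:560]
P=np.stack([(u-K[0,2])/K[0,0]*d,-(v-K[1,2])/K[1,1]*d,-d],-1)@rot(z['q']).T+z['t']
for n,c,(lo,hi) in [('capA',(.516,-.323),(.085,.13)),('capB',(.570,.3),(.105,.15)),('panB',(.570,.3),(.035,.055))]:
    q=P.reshape(-1,3);q=q[(q[:,2]>lo)&(q[:,2]<hi)&(np.hypot(q[:,0]-c[0],q[:,1]-c[1])<.045)]
    if len(q): print(n,len(q),q.mean(0).round(4),np.percentile(q[:,2],[5,50,95]).round(4),cv2.minAreaRect((q[:,:2]*1000).astype(np.float32)))
E
```

```text
clock: 21.12
tool_pos: [0.4545, -0.2414, 0.2096]
tcp_rot: [-0.0, 0.706, 0.708, 0.0]
ft_force: [0.4, -0.5, -0.1]
grip_width: 0.0568
grip_force: 0.0
capA 162 [ 0.5188 -0.3236  0.0945] [0.0876 0.0952 0.0988] ((517.0833740234375, -324.6197204589844), (39.1182861328125, 38.747589111328125), 47.16889953613281)
capB 191 [0.5748 0.3046 0.1143] [0.1067 0.1153 0.1184] ((572.35595703125, 306.2763671875), (38.36680603027344, 40.7746696472168), 41.376529693603516)
panB 266 [0.5771 0.2909 0.0466] [0.0409 0.0468 0.052 ] ((570.7881469726562, 293.5452880859375), (75.56770324707031, 58.08573913574219), 53.47400665283203)
```

Cap A is level at 0.095, which is the 25 mm floor plus the 70 mm can. Can B stands on its lowered pan, and the arm is clear of everything.

```bash
python3 -c "
from rig import job; print(job.hand_in())"
```

```text
the job is handed in; nothing more can be done
None
```

I've handed the job in: by my last depth measurement the heavier canister is seated fully down in the keeper's well and the lighter one is still standing on its pan, but hand-in returned no verdict.

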